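# Stopper the wide-mouthed solvent jar on a repair bench

### The arm

A 6-joint arm with a two-finger parallel gripper is mounted at the origin on the work surface. World frame = base frame: x ahead of the robot, y to its left, z up, the work surface at z = 0. Lengths are in mm, angles in rad, forces in N, time in s.
With the tool pointing down it reaches from about 350 to 775 mm from the base axis. Payload 7.3 kg.
Tool frame: the origin (TCP) lies at the very end of the fingers, on their centre line; the grasp point (between the pads) lies 19 mm behind it; x points along the fingers, y is the direction in which the jaws open and shut, and the axes are right-handed (so a half turn about x gives the same grasp; the last joint's range is limited). The gripper opens to 92 mm and grips with 3 to 60 N. Pads are 19 mm wide; open, the fingers measure 130 mm over their backs; the gripper's body (75 mm by 190 mm) begins 47 mm behind the grasp point.
Start: joints at [-1.487, 0.342, 1.524, -0, 1.275, -0.146], TCP at [119.608, -511.216, 193.841] pointing down, gripper open.
Joint ranges: [-2.53, 2.53], [-0.77, 2.02], [0.04, 2.7], [-1, 4.14], [0.28, 2.66], [-3.11, 3.11]. Speed limits (rad/s): [2.57, 2.57, 3.14, 3.14, 3.14, 3.14].

### API

Orientations are given as [roll, pitch, yaw] about the fixed x, y, z axes, in that order (R = Rz(yaw) Ry(pitch) Rx(roll)).
In Python, from plant import bot gives the robot as it stands.
- The arm moves only by the tool step_arm, never from a script. Its argument "targets" is a list that holds one entry, the list of rows, each a list of 4 numbers: the shift along the tool's x, y, z in m, then the turn about the tool's x in degrees. A call has exactly 5 rows; each row is the pose to reach, as a shift and turn from the pose measured when the call began, along the tool's axes at that moment; what a row does not reach only later rows make up. A row lasts 1/12 s, in which the tool goes at most 41.7 mm and 7.16 degrees, less where a joint would pass 70% of its speed; a pose out of reach is approached as far as the arm can. A call with a gripper value outside its range is refused whole. "jaw" is the closure, from 0 (fully open) to 1 (shut), set as the call begins (left out, the last holds). The fingers move at their own pace and stop on an object; the grip force is fixed at half the most. Time passes only in rows, so rows that repeat a pose let the fingers close, or fill a call up. It gives the time, the measured TCP pose, the force and the opening at its end, in the units of the state.
- bot.get_obs(): the state, without advancing time (a new reading comes with each control period).
- bot.capture(name): name is "side" or "top" or "wrist"; returns a dict with "color" (400x640x3 uint8, red, green, blue), "depth" (400x640 float32, mm along the optical axis (not along the pixel's ray), 0 where there is no reading), "fov_y" (degrees; the focal length in pixels is half the picture's height over the tangent of half this angle, whatever the lens; pixels are square), "cx", "cy" (the principal point, pixels), "rvec" (rotation vector, rad) and "tvec" (3), from world to camera coordinates, as OpenCV has them. Camera axes: x right, y down, z forward; pixel columns grow to the right and rows downward; lengths in mm; the calibration is good to about 2 mm. A picture is of the moment at which its call begins.
- bot.close_job(): hands the job in, once; it reports no verdict.
The state is a dict: "time": time; "joint_positions": joint angles; "dq": joint speeds; "tau": joint torques, N m; "tool_pos": TCP position; "tcp_rot": TCP orientation; "contact_force": force on the tool from outside, world axes, zero at the start; "moment": the same for the moment, N m; "grip_width": finger opening in mm.
Only numpy, scipy, OpenCV 4.12 (cv2) and the standard library are available. Lean on these libraries where they do the work, as an engineer would, in place of code of your own. Each camera call takes 0.05 s, during which the arm holds its last target. There are 200 camera calls.

### The job

Close the squat, wide-mouthed amber jar on the blue soldering mat with the larger of the two loose black rubber stoppers: pick it up, lower it tapered end first into the jar's mouth before letting go, and leave it fully home, its flange flat on the rim. Leave the jar standing upright about where it is, and leave the small stopper and the taller narrow-necked bottle alone.

Things in the scene. Friction and masses are not known exactly. Their poses are not given: they have to be found in the camera images.
- jar: squat, open, wide-mouthed amber glass jar, loose (about 0.45 kg), empty, upright on the mat, left or right of the middle: 82 mm across the body, 90 mm high; round neck 54 mm outside with a straight bore 44 mm across; rim 90 mm above the origin. Origin: centre of its underside; z up; yaw is free.
- stopper: larger black rubber stopper, loose (about 70 g), upright on its narrow end on the mat. From the bottom: tapered plug 34 mm long, 26 mm across at the tip, 38 mm at its top; flange 58 mm across, 8 mm thick; cylindrical grip 32 mm across, 36 mm high. Origin: centre of the underside; z up, towards the grip; yaw is free. Seated (flange on rim), its origin is 56 mm above the jar's.
- small_stopper: a smaller black rubber stopper of the same shape, not wanted, standing upright on the mat: flange 34 mm across, grip 20 mm across, 58 mm high in all. Origin: centre of its underside; z up.
- bottle: a taller amber glass bottle with a narrow open neck (34 mm outside, 25 mm bore), not wanted, loose, standing upright on the mat: 62 mm across the body, 108 mm high. Origin: centre of its underside; z up.
There are look-alikes about, which are no part of the job. What is shaped like the jar but turquoise is not meant. Leave any green look-alike of the stopper alone.

How it is judged (in metres and radians):
On the way, in this order (a step that is already met when the one before it is completed fails the run):
1. the stopper is lifted clear, upright (height (world z) of stopper above 0.06 m and angle between stopper's own z axis and vertical below 0.5 rad), for 0.05 s.
2. the stopper's tip is lowered into the jar's mouth while still held in the fingers (z of stopper in the frame of jar between 0.045 and 0.084 m and horizontal distance between stopper and jar below 0.016 m and contact force between the fingers and stopper above 0.3 N), for 0.05 s.
At the end, for the whole second after the job is handed in: Larger stopper released, at rest, home in the wide jar: centred within 10 mm, within 5 mm of seated height, tilt under 10 degrees; jar upright (within 6 degrees), moved under 60 mm; small stopper moved under 30 mm, narrow bottle under 40 mm (horizontal distance between stopper and jar below 0.01 m and z of stopper in the frame of jar between 0.05 and 0.061 m and angle between stopper's own z axis and vertical below 0.17 rad and angle between jar's own z axis and vertical below 0.1 rad and distance of jar from where it was at the start of the episode below 0.06 m and linear speed of each of stopper, jar below 0.02 m/s and contact force between the fingers and stopper below 0.1 N and distance of small_stopper from where it was at the start of the episode below 0.03 m and distance of bottle from where it was at the start of the episode below 0.04 m); the robot touches nothing.
It fails at once if the jar is tipped by more than 20 degrees (angle between jar's own z axis and vertical above 0.35 rad).
It fails at once if the narrow bottle is knocked over or moved by more than 40 mm (angle between bottle's own z axis and vertical above 0.5 rad or distance of bottle from where it was at the start of the episode above 0.04 m).
It fails at once if the small stopper is moved by more than 30 mm (distance of small_stopper from where it was at the start of the episode above 0.03 m).
It also fails if it takes over 38 s, if anything falls off the work surface, if the arm or the gripper's body presses on something with over 40 N, if the wrist force passes 120 N, or if a joint passes its speed limit or range.

## Working session

There is one attempt and no reset: what is moved stays moved. The work goes in short steps, Python scripts to look and compute and a tool call to move; the robot and the scene stay as the last step left them, time stands still between calls to the robot, and variables do not carry over. Pictures are saved under pics/ and viewed, about 8 in all and at most 12, crops included, and the job is handed in when it is done.

Besides the shell and the picture viewer there is one more tool, called after "Call:" in YAML: its name, and indented under it one key for each argument. step_arm: Moves the arm, as the interface text tells. Its arguments: {"type":"object","properties":{"targets":{"type":"array","items":{"type":"array","items":{"type":"array","items":{"type":"number"}}}},"jaw":{"type":"number"}},"required":["targets"]}

```bash
mkdir -p pics
cat > h.py <<'E'
import numpy as np, cv2
from scipy.spatial.transform import Rotation as R
from plant import bot
def cap(n,fn=None):
    c=bot.capture(n)
    if fn: cv2.imwrite('pics/'+fn,c['color'][:,:,::-1])
    c['f']=200/np.tan(np.radians(c['fov_y'])/2); c['M']=R.from_rotvec(np.ravel(c['rvec'])).as_matrix(); c['t']=np.ravel(c['tvec'])
    return c
def cloud(c):
    v,u=np.mgrid[0:400,0:640]; d=c['depth'].astype(float)
    p=np.stack([(u-c['cx'])/c['f']*d,(v-c['cy'])/c['f']*d,d],-1)
    return (p-c['t'])@c['M']
def ray(c,u,v,z):
    d=np.array([(u-c['cx'])/c['f'],(v-c['cy'])/c['f'],1])@c['M']; o=-c['t']@c['M']
    return o+d*(z-o[2])/d[2]
E
python3 - <<'E'
from h import *
for n in ('top','side'):
    c=cap(n,n+'0.png'); print(n,c['f'],c['cx'],c['cy'],-c['t']@c['M'],c['M'][2])
print(bot.get_obs())
a=np.vstack([cv2.imread('pics/top0.png'),cv2.imread('pics/side0.png')]); cv2.imwrite('pics/both0.png',cv2.resize(a,(480,600),interpolation=cv2.INTER_AREA))
E
```

```text
top 422.026045637922 319.9719485532127 195.64165378509597 [ 257.19518998  108.75454337 1175.36900892] [ 0.15382913 -0.01128646 -0.988033  ]
side 491.8776894833398 319.3846875654085 194.70030595643522 [ 309.7118534  -706.46099028  839.42721562] [ 0.10956641  0.71862538 -0.68671156]
{'time': 0.1, 'joint_positions': array([-1.48702442e+00,  3.42651677e-01,  1.52490218e+00,  1.11123787e-05,
        1.27540215e+00, -1.45989813e-01]), 'dq': array([-6.91830876e-05, -2.35053720e-03, -2.71018954e-03, -7.99644851e-04,
       -1.12657573e-03,  1.19823282e-04]), 'tau': array([ 1.41722463e-03, -4.32007205e+01, -2.44691616e+01,  7.18729338e-02,
        5.26969868e-02, -5.77255628e-05]), 'tool_pos': array([ 119.56320792, -510.79441712,  193.22194145]), 'tcp_rot': array([-1.72458044,  1.56943293,  1.64677069]), 'contact_force': array([0.67452061, 0.84747032, 0.07219557]), 'moment': array([-0.00319502,  0.06277893,  0.02732199]), 'grip_width': 91.94839456964283}
```

View pics/top0.png

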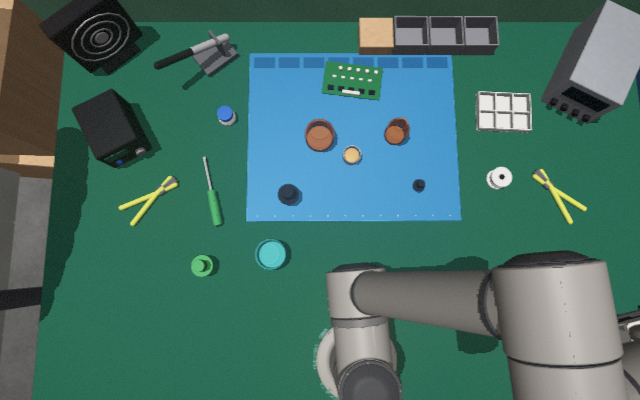

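View pics/side0.png

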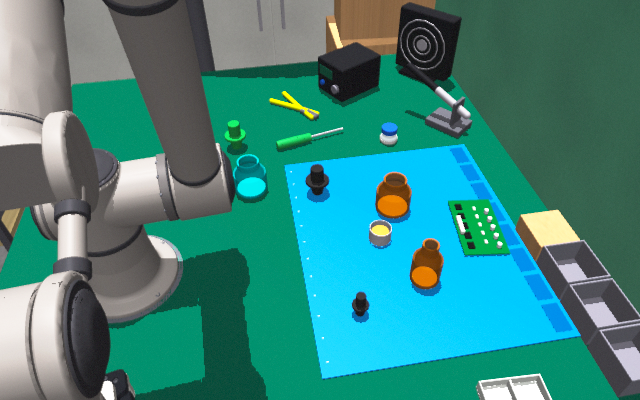

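Top view: squat amber jar (320,135), narrow amber bottle (397,130), large black stopper (289,194), small black stopper (419,185), a tin at (352,156). The turquoise jar (271,254) and green stopper (202,266) are decoys. In the side view the jar is at (393,195), the bottle at (427,263), the large stopper at (317,180) and the small one at (361,304). I'll measure these and confirm them in a crop.

Run:
```python
from h import *
c=cap('top'); P=cloud(c)
im=c['color'][90:215,260:440,::-1]; cv2.imwrite('pics/crop1.png',cv2.resize(im,(792,550),interpolation=cv2.INTER_CUBIC))
print('mat z',np.median(P[200:210,340:390,2]))
def circ(P,u,v,r,zlo,zhi,name):
    q=P[v-r:v+r,u-r:u+r].reshape(-1,3); q=q[(q[:,2]>zlo)&(q[:,2]<zhi)]
    if len(q)<3: print(name,len(q)); return
    (x,y),rad=cv2.minEnclosingCircle(q[:,:2].astype(np.float32)); print(name,len(q),'c',round(x,1),round(y,1),'r',round(rad,1),'z',np.round(np.percentile(q[:,2],[5,50,95,100]),1))
for C,uv in (('top',dict(jar=(320,135),bottle=(397,130),big=(289,194),small=(419,185),tin=(352,156))),('side',dict(jar=(393,195),bottle=(427,263),big=(317,180),small=(361,304),tin=(380,233)))):
    if C=='side': P=cloud(cap('side'))
    for n,(u,v) in uv.items():
        if n=='jar': circ(P,u,v,24,78,120,n)
        elif n=='bottle': circ(P,u,v,24,95,130,n)
        elif n=='big': circ(P,u,v,22,65,100,n+' grip'); circ(P,u,v,22,28,48,n+' fl')
        elif n=='small': circ(P,u,v,16,45,80,n)
        else: circ(P,u,v,14,15,80,n)
```

```text
mat z 4.076633377327539
jar 164 c 606.5 97.1 r 28.3 z [79.6 92.4 96.1 99.2]
bottle 107 c 615.0 -116.8 r 17.3 z [ 97.4 109.4 114.1 115.2]
big grip 119 c 438.9 184.3 r 16.0 z [76.3 81.8 85.6 87.3]
big fl 191 c 438.8 184.3 r 29.1 z [42.1 45.3 47.6 48. ]
small 51 c 465.0 -174.7 r 9.8 z [46.8 60.1 63.9 64.7]
tin 264 c 552.2 8.2 r 25.2 z [19.9 27.8 38.3 44. ]
jar 307 c 606.3 93.6 r 29.2 z [79.1 88.8 95.3 98. ]
bottle 244 c 615.5 -122.6 r 17.8 z [ 96.5 106.7 113.2 114.8]
big grip 154 c 438.5 178.2 r 17.4 z [68.2 80.5 83.8 85.4]
big fl 195 c 440.0 179.7 r 29.6 z [40.3 45.5 47.7 48. ]
small 119 c 465.8 -179.7 r 10.5 z [46.9 60.2 63.5 64.4]
tin 442 c 553.1 4.6 r 26.8 z [17.7 28.5 38.6 43.2]
```

View pics/crop1.png

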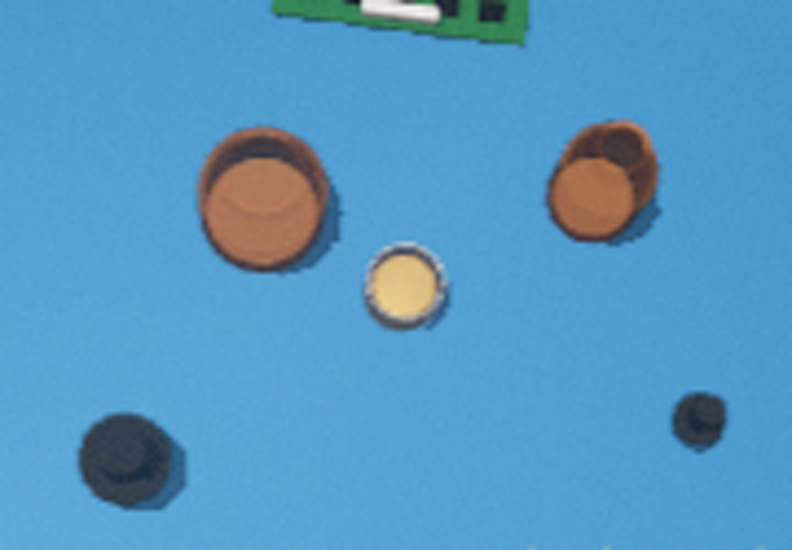

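The crop confirms it: large stopper bottom left (125,460), wide jar (263,200), narrow bottle (600,180), small stopper (700,420), and clear space around the large stopper. Next I'll get the tool axes and the shifts to a waypoint.

```bash
cat >> h.py <<'E'
def rel(p):
    o=bot.get_obs(); T=R.from_euler('xyz',o['tcp_rot']).as_matrix()
    return np.round(T.T@(np.array(p)-o['tool_pos']),1)
E
python3 - <<'E'
from h import *
o=bot.get_obs(); print(np.round(R.from_euler('xyz',o['tcp_rot']).as_matrix(),3)); print(rel([430,-220,210]),rel([440,60,210]))
E
```

```text
[[-0.     0.228 -0.974]
 [ 0.001 -0.974 -0.228]
 [-1.    -0.001 -0.   ]]
[ -16.4 -212.6 -368.6] [ -16.1 -483.  -442.1]
```

Call:
step_arm:
  targets:
    - [[-0.003,-0.02,-0.035,0],[-0.006,-0.04,-0.07,0],[-0.009,-0.06,-0.104,0],[-0.012,-0.08,-0.139,0],[-0.016,-0.1,-0.174,0]]
  jaw: 0

```text
time: 0.62
tool_pos: [267.1, -372.3, 209.4]
tcp_rot: [-1.639, 1.569, 1.732]
contact_force: [-0.0, -1.3, 0.4]
grip_width: 91.6
```

Call:
step_arm:
  targets:
    - [[0,-0.02,-0.035,0],[0,-0.04,-0.07,0],[0,-0.06,-0.104,0],[0,-0.08,-0.139,0],[0,-0.1,-0.174,0]]

```text
time: 1.03
tool_pos: [414.9, -233.7, 209.7]
tcp_rot: [-1.714, 1.57, 1.656]
contact_force: [0.4, -1.3, 0.8]
grip_width: 91.7
```

Call:
step_arm:
  targets:
    - [[0,-0.035,-0.018,0],[0,-0.07,-0.036,0],[0,-0.108,-0.051,0],[0,-0.146,-0.06,0],[0,-0.185,-0.068,0]]

```text
time: 1.45
tool_pos: [439.0, -36.2, 209.7]
tcp_rot: [-1.559, 1.569, 1.812]
contact_force: [1.6, -0.2, -0.9]
grip_width: 91.9
```

Run:
```python
from h import *
o=bot.get_obs(); print(o['time'],o['joint_positions'],rel([439,181,200]),rel([439,181,53]))
```

```text
1.45 [-2.57620401e-01  1.72756404e-01  1.71032436e+00  1.28502178e-03
  1.25917811e+00  1.08373029e+00] [  10.  -211.5  -49.3] [ 157.  -211.3  -49.3]
```

Call:
step_arm:
  targets:
    - [[0.005,-0.04,-0.009,0],[0.01,-0.08,-0.018,0],[0.02,-0.12,-0.028,0],[0.03,-0.16,-0.037,0],[0.04,-0.198,-0.046,0]]

```text
time: 1.87
tool_pos: [438.4, 168.1, 170.1]
tcp_rot: [-2.075, 1.569, 1.296]
contact_force: [1.5, -0.3, 1.7]
grip_width: 91.9
```

Call:
step_arm:
  targets:
    - [[0.01,-0.013,-0.003,0],[0.02,-0.013,-0.003,0],[0.02,-0.013,-0.003,0],[0.02,-0.013,-0.003,0],[0.02,-0.013,-0.003,0]]

```text
time: 2.28
tool_pos: [438.7, 181.0, 150.6]
tcp_rot: [-2.349, 1.569, 1.021]
contact_force: [-0.1, -0.0, 0.0]
grip_width: 92.1
```

Run:
```python
from h import *
c=cap('wrist','w1.png'); P=cloud(c); o=bot.get_obs(); print(o['tool_pos'],-c['t']@c['M'],c['M'][2])
q=P.reshape(-1,3)
for lo,hi in ((72,95),(38,50)):
    s=q[(abs(q[:,0]-439)<45)&(abs(q[:,1]-181)<45)&(q[:,2]>lo)&(q[:,2]<hi)]
    print(len(s), len(s) and (cv2.minEnclosingCircle(s[:,:2].astype(np.float32)),np.median(s[:,2])))
```

```text
[438.91917626 180.89820634 150.74520456] [510.72197705 198.43779445 342.50018877] [-0.26477382 -0.06033186 -0.96242137]
902 (((440.775634765625, 182.52931213378906), 15.747661590576172), np.float64(82.96559583351703))
1245 (((440.355712890625, 182.49949645996094), 28.94597816467285), np.float64(47.04319959261197))
```

View pics/w1.png

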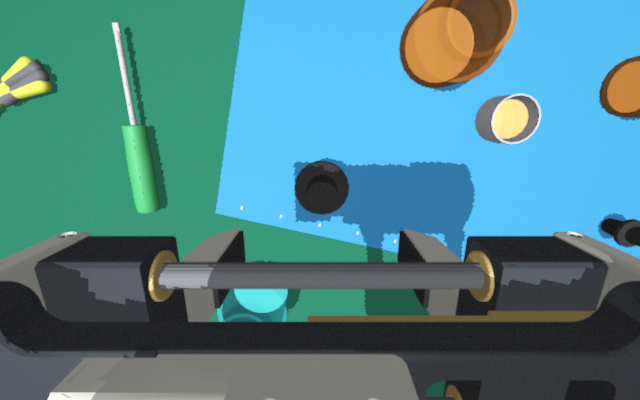

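The wrist view shows the large stopper at (321,187), centred between the open fingers, and its radii match the spec (15.7 and 28.9 mm). Going down.

Call:
step_arm:
  targets:
    - [[0.02,-0.0005,-0.001,0],[0.045,-0.001,-0.002,0],[0.068,-0.001,-0.002,0],[0.085,-0.001,-0.002,0],[0.096,-0.001,-0.002,0]]

```text
time: 2.75
tool_pos: [440.5, 181.6, 53.7]
tcp_rot: [-2.081, 1.569, 1.287]
contact_force: [-0.6, 0.1, 0.3]
grip_width: 91.8
```

Call:
step_arm:
  targets:
    - [[0,0,0,0],[0,0,0,0],[0,0,0,0],[0,0,0,0],[0,0,0,0]]
  jaw: 1

```text
time: 3.17
tool_pos: [441.3, 181.6, 54.7]
tcp_rot: [-2.725, 1.568, 0.643]
contact_force: [0.2, -0.4, -0.1]
grip_width: 63.0
```

Call:
step_arm:
  targets:
    - [[0,0,0,0],[0,0,0,0],[0,0,0,0],[0,0,0,0],[0,0,0,0]]

```text
time: 3.58
tool_pos: [441.2, 181.6, 54.7]
tcp_rot: [-2.725, 1.568, 0.643]
contact_force: [0.7, -0.0, -1.1]
grip_width: 29.6
```

Call:
step_arm:
  targets:
    - [[-0.005,0,0,0],[-0.02,0,0,0],[-0.045,0,0,0],[-0.07,0,0,0],[-0.09,0,0,0]]

```text
time: 4.0
tool_pos: [441.3, 181.6, 146.7]
tcp_rot: [-2.835, 1.567, 0.532]
contact_force: [-0.1, 0.2, 0.1]
grip_width: 1.1
```

Call:
step_arm:
  targets:
    - [[-0.015,0,0,0],[-0.03,0,0,0],[-0.035,0,0,0],[-0.035,0,0,0],[-0.035,0,0,0]]

```text
time: 4.42
tool_pos: [440.9, 181.4, 181.3]
tcp_rot: [-2.8, 1.567, 0.567]
contact_force: [-0.2, 0.4, -0.9]
grip_width: 0.2
```

Run:
```python
from h import *
o=bot.get_obs(); p=o['tool_pos']; print(p,o['grip_width'],np.round(R.from_euler('xyz',o['tcp_rot']).as_matrix(),3))
c=cap('wrist','w2.png'); P=cloud(c).reshape(-1,3)
s=P[(abs(P[:,0]-606)<50)&(abs(P[:,1]-95)<50)&(P[:,2]>85)&(P[:,2]<105)]
print('jar rim wrist',len(s),cv2.minEnclosingCircle(s[:,:2].astype(np.float32)),np.median(s[:,2]))
c=cap('side','s2.png'); P=cloud(c).reshape(-1,3)
g=P[(np.hypot(P[:,0]-p[0],P[:,1]-p[1])<45)&(P[:,2]>50)&(P[:,2]<p[2]+10)]
for z in range(130,200,8):
    k=g[abs(g[:,2]-z)<4]; print(z,len(k),np.round(np.ptp(k[:,:2],axis=0),0) if len(k) else '',np.round(k[:,:2].mean(0)-p[:2],0) if len(k) else '')
cv2.imwrite('pics/s2c.png',cv2.resize(c['color'][60:240,240:440,::-1],(660,594),interpolation=cv2.INTER_CUBIC))
print(rel([606,95,p[2]]))
```

```text
[440.90127176 181.43234084 181.2919876 ] 0.2003182350782534 [[ 0.003  0.224 -0.975]
 [ 0.002 -0.975 -0.224]
 [-1.    -0.001 -0.003]]
jar rim wrist 1685 ((607.5392456054688, 96.7273941040039), 27.21282196044922) 94.23749152039467
130 0  
138 0  
146 0  
154 0  
162 0  
170 0  
178 0  
186 0  
194 0  
[  -0.6  121.3 -141.9]
```

View pics/s2c.png

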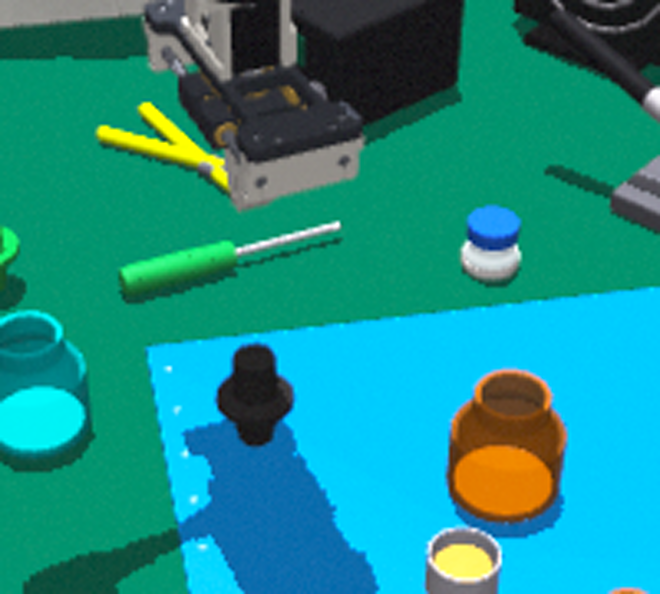

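View pics/w2.png

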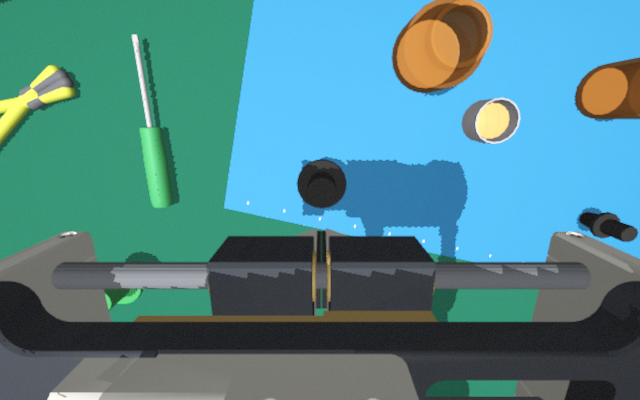

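The grasp missed. The jaws shut to 0.2 mm and the stopper still stands at side-crop (255,390), with the gripper in the air at crop (290,110). I'll check where the fingers really are compared with the reported TCP.

Run:
```python
from h import *
o=bot.get_obs(); p=o['tool_pos']
for n in ('side','top','wrist'):
    c=cap(n,n+'3.png'); P=cloud(c)
    q=c['M']@p+c['t']; print(n,'TCP px',c['f']*q[0]/q[2]+c['cx'],c['f']*q[1]/q[2]+c['cy'],'depth',q[2])
    g=P.reshape(-1,3); g=g[(np.hypot(g[:,0]-p[0],g[:,1]-p[1])<130)&(g[:,2]>120)&(c['depth'].ravel()>0)]
    for z in range(130,300,15):
        k=g[abs(g[:,2]-z)<7.5]
        if len(k)>3: print(z,len(k),'x',np.round(np.percentile(k[:,0],[2,98])),'y',np.round(np.percentile(k[:,1],[2,98])))
    s=P.reshape(-1,3); s=s[(abs(s[:,0]-440)<60)&(abs(s[:,1]-182)<60)&(s[:,2]>70)&(s[:,2]<90)]
    if len(s): print('stopper',cv2.minEnclosingCircle(s[:,:2].astype(np.float32)))
c=cap('side'); cv2.imwrite('pics/s3c.png',cv2.resize(c['color'][0:200,230:450,::-1],(660,600),interpolation=cv2.INTER_CUBIC))
```

```text
side TCP px 316.1949013165328 133.6007596839525 depth 1104.7445915440412
220 31 x [427. 452.] y [165. 188.]
235 30 x [425. 433.] y [164. 195.]
250 20 x [426. 431.] y [169. 195.]
280 165 x [386. 492.] y [ 88. 256.]
295 464 x [388. 490.] y [ 89. 255.]
stopper ((440.6138610839844, 179.8420867919922), 17.58938217163086)
top TCP px 284.8323081030909 184.0434783506968 depth 1010.219374919722
280 9 x [398. 421.] y [101. 204.]
295 212 x [396. 425.] y [106. 242.]
stopper ((436.849365234375, 183.89053344726562), 14.657017707824707)
wrist TCP px 322.22211157241304 226.213159644895 depth 204.97186945055978
220 306 x [449. 455.] y [173. 198.]
235 195 x [449. 453.] y [181. 189.]
250 113 x [449. 452.] y [182. 188.]
265 207 x [432. 441.] y [178. 184.]
280 2903 x [427. 495.] y [ 99. 272.]
295 20830 x [434. 495.] y [102. 269.]
stopper ((440.70269775390625, 182.61082458496094), 15.816014289855957)
```

View pics/s3c.png

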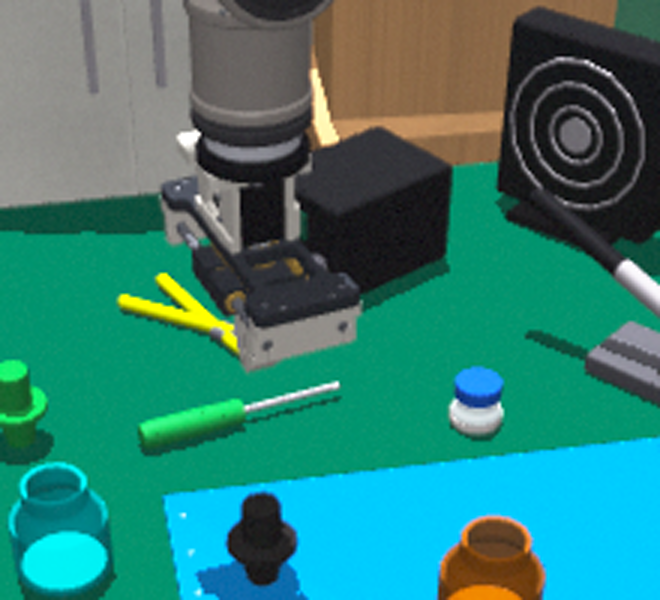

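The fingertips are visibly well above the reported TCP: the lowest finger points are near z≈213, against a reported 181. I'll pin that offset down.

Run:
```python
from h import *
o=bot.get_obs(); p=o['tool_pos']
for n in ('side','wrist'):
    c=cap(n); g=cloud(c).reshape(-1,3); g=g[(np.hypot(g[:,0]-p[0],g[:,1]-p[1])<40)&(g[:,2]>100)&(g[:,2]<270)&(c['depth'].ravel()>0)]
    print(n,p[2],np.round(np.sort(g[:,2])[[0,3,10,20,40]],1)); lo=g[g[:,2]<np.sort(g[:,2])[0]+8]; print(np.round(np.percentile(lo,[2,50,98],axis=0),1))
```

```text
side 181.00246471677676 [214.6 215.9 219.7 223.6 231.8]
[[428.  168.7 214.7]
 [431.7 175.9 218.3]
 [450.5 185.3 222.6]]
wrist 181.00246471677676 [214.4 215.5 216.  217.1 218.5]
[[449.8 177.1 215.3]
 [451.  184.8 219.5]
 [453.9 193.4 222.4]]
```

Both cameras put the fingertip at 214.5, so the real tip is about 33 mm short of the reported TCP. That explains the miss, with the jaws closing just above the grip. I'll open, go down to reported z≈75 (true tip ≈108) and recheck the tip height with the jaws open.

Call:
step_arm:
  targets:
    - [[0,0,0,0],[0,0,0,0],[0,0,0,0],[0,0,0,0],[0,0,0,0]]
  jaw: 0

```text
time: 5.23
tool_pos: [441.1, 181.5, 181.4]
tcp_rot: [-2.781, 1.567, 0.587]
contact_force: [-0.2, 0.4, 0.0]
grip_width: 29.3
```

Call:
step_arm:
  targets:
    - [[0.01,0,0,0],[0.035,0,0,0],[0.065,0,0,0],[0.09,0,0,0],[0.106,0,0,0]]

```text
time: 5.65
tool_pos: [440.1, 181.4, 73.1]
tcp_rot: [-1.894, 1.57, 1.474]
contact_force: [-0.5, -0.9, -0.5]
grip_width: 62.8
```

Call:
step_arm:
  targets:
    - [[0,0,0,0],[0,0,0,0],[0,0,0,0],[0,0,0,0],[0,0,0,0]]

```text
time: 6.07
tool_pos: [441.0, 181.6, 74.4]
tcp_rot: [-2.755, 1.568, 0.613]
contact_force: [0.1, -0.3, 0.6]
grip_width: 91.2
```

Run:
```python
from h import *
o=bot.get_obs(); p=o['tool_pos']; print(p,o['grip_width'])
for n in ('side','wrist'):
    c=cap(n,n+'4.png'); g=cloud(c).reshape(-1,3); g=g[(np.hypot(g[:,0]-p[0],g[:,1]-p[1])<75)&(g[:,2]>88)&(g[:,2]<130)&(c['depth'].ravel()>0)]
    print(n,len(g),np.round(np.sort(g[:,2])[[0,3,10,20,40]],1)); print(np.round(np.percentile(g,[2,50,98],axis=0),1))
```

```text
[440.9967105  181.61812952  74.36507099] 91.154211198054
side 88 [108.  109.6 113.4 117.4 122. ]
[[416.3 117.  108.5]
 [439.1 222.  123.1]
 [463.7 237.8 129.6]]
wrist 1386 [107.2 107.8 108.3 108.7 109.2]
[[426.4 126.5 108.9]
 [442.6 140.6 120.8]
 [465.3 243.9 129.6]]
```

The offset is 33 mm with the jaws open too. Going down 54 mm (true tip ≈ 53) and giving the jaws enough time to close.

Call:
step_arm:
  targets:
    - [[0.008,0,0,0],[0.02,0,0,0],[0.035,0,0,0],[0.047,0,0,0],[0.054,0,0,0]]

```text
time: 6.58
tool_pos: [440.0, 181.4, 18.6]
tcp_rot: [-2.049, 1.569, 1.319]
contact_force: [-0.7, -1.2, 0.7]
grip_width: 91.7
```

Call:
step_arm:
  targets:
    - [[0,0,0,0],[0,0,0,0],[0,0,0,0],[0,0,0,0],[0,0,0,0]]
  jaw: 1

```text
time: 7.0
tool_pos: [440.5, 181.5, 19.2]
tcp_rot: [-2.591, 1.569, 0.777]
contact_force: [0.3, 1.5, 0.9]
grip_width: 63.2
```

Call:
step_arm:
  targets:
    - [[0,0,0,0],[0,0,0,0],[0,0,0,0],[0,0,0,0],[0,0,0,0]]

```text
time: 7.42
tool_pos: [440.5, 181.5, 19.3]
tcp_rot: [-2.609, 1.568, 0.759]
contact_force: [0.4, 0.4, -0.2]
grip_width: 31.9
```

Call:
step_arm:
  targets:
    - [[0,0,0,0],[0,0,0,0],[0,0,0,0],[0,0,0,0],[0,0,0,0]]

```text
time: 7.83
tool_pos: [440.5, 181.5, 19.3]
tcp_rot: [-2.602, 1.568, 0.766]
contact_force: [0.5, 0.6, 0.3]
grip_width: 31.6
```

Gripped at 31.6 mm. Lifting 130 mm.

Call:
step_arm:
  targets:
    - [[-0.005,0,0,0],[-0.02,0,0,0],[-0.045,0,0,0],[-0.07,0,0,0],[-0.095,0,0,0]]

```text
time: 8.25
tool_pos: [439.9, 181.3, 115.4]
tcp_rot: [-2.364, 1.569, 1.003]
contact_force: [0.7, -0.8, -1.1]
grip_width: 31.7
```

Call:
step_arm:
  targets:
    - [[-0.015,0,0,0],[-0.03,0,0,0],[-0.035,0,0,0],[-0.035,0,0,0],[-0.035,0,0,0]]

```text
time: 8.67
tool_pos: [439.6, 181.1, 150.0]
tcp_rot: [-2.091, 1.569, 1.277]
contact_force: [-0.3, -0.2, -0.2]
grip_width: 31.8
```

Run:
```python
from h import *
o=bot.get_obs(); p=o['tool_pos']; print(p,o['grip_width'],np.round(R.from_euler('xyz',o['tcp_rot']).as_matrix(),3))
c=cap('side','s5.png')
cv2.imwrite('pics/s5c.png',cv2.resize(c['color'][30:230,230:450,::-1],(660,600),interpolation=cv2.INTER_CUBIC))
for n in ('wrist','side','top'):
    P=cloud(cap(n)).reshape(-1,3); s=P[(np.hypot(P[:,0]-606,P[:,1]-95)<45)&(P[:,2]>86)&(P[:,2]<102)]
    print(n,len(s),len(s) and cv2.minEnclosingCircle(s[:,:2].astype(np.float32)))
print(rel([607,95.5,p[2]]))
```

```text
[439.57323322 181.13595718 150.00599594] 31.75009824892528 [[ 0.     0.224 -0.975]
 [ 0.001 -0.975 -0.224]
 [-1.    -0.001 -0.001]]
wrist 1554 ((607.4012451171875, 96.38963317871094), 27.553897857666016)
side 200 ((606.6393432617188, 94.12910461425781), 29.010982513427734)
top 129 ((606.5552978515625, 98.86688995361328), 27.647069931030273)
[  -0.9  121.  -144.2]
```

View pics/s5c.png

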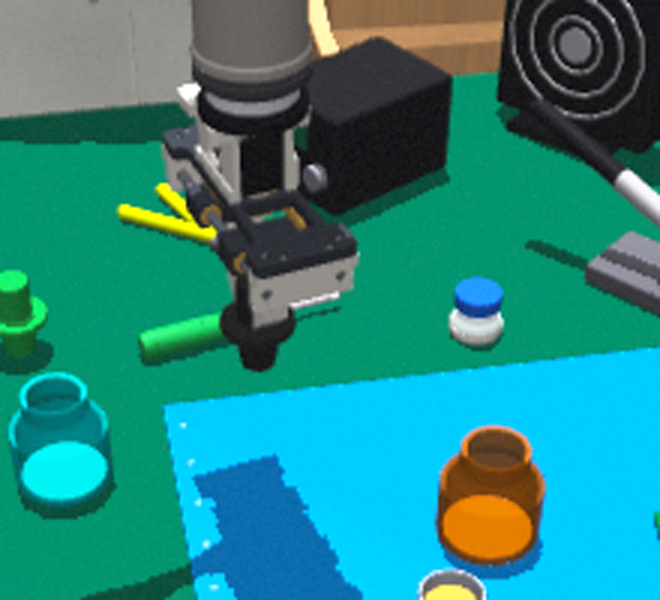

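The stopper is held upright at crop (257,340), with the jar untouched at (490,490). Moving over the jar at this height.

Call:
step_arm:
  targets:
    - [[0,0.01,-0.012,0],[0,0.03,-0.036,0],[0,0.055,-0.066,0],[0,0.08,-0.095,0],[0,0.1,-0.12,0]]

```text
time: 9.28
tool_pos: [580.3, 109.1, 148.3]
tcp_rot: [-0.534, 1.569, 2.833]
contact_force: [0.1, 0.3, -0.8]
grip_width: 31.6
```

Call:
step_arm:
  targets:
    - [[0,0.01,-0.012,0],[0,0.018,-0.021,0],[0,0.021,-0.025,0],[0,0.021,-0.025,0],[0,0.021,-0.025,0]]

```text
time: 9.7
tool_pos: [608.7, 94.6, 147.6]
tcp_rot: [-0.437, 1.567, 2.93]
contact_force: [0.5, -0.2, -1.0]
grip_width: 31.8
```

Run:
```python
from h import *
o=bot.get_obs(); p=o['tool_pos']; print(p,o['grip_width'],rel([607.2,95.8,p[2]]))
c=cap('side','s6.png'); P=cloud(c); a=P.reshape(-1,3)
cv2.imwrite('pics/s6c.png',cv2.resize(c['color'][70:240,310:490,::-1],(635,600),interpolation=cv2.INTER_CUBIC))
for lo,hi,n in ((86,102,'rim'),(168,178,'flange'),(125,165,'plug')):
    s=a[(np.hypot(a[:,0]-607,a[:,1]-96)<45)&(a[:,2]>lo)&(a[:,2]<hi)]
    print(n,len(s),len(s) and (cv2.minEnclosingCircle(s[:,:2].astype(np.float32)),s[:,2].min(),s[:,2].max()))
```

```text
[608.65100025  94.55049589 147.58304822] 31.78307256403217 [ 0.  -1.5  1.1]
rim 190 (((608.46435546875, 94.61680603027344), 29.397930145263672), np.float64(86.0087927801573), np.float64(98.04204502744315))
flange 224 (((605.5056762695312, 91.47260284423828), 29.51138687133789), np.float64(168.01996663974856), np.float64(177.48720041762684))
plug 92 (((601.2447509765625, 86.78364562988281), 18.903491973876953), np.float64(133.08550996174316), np.float64(164.5707648205985))
```

View pics/s6c.png

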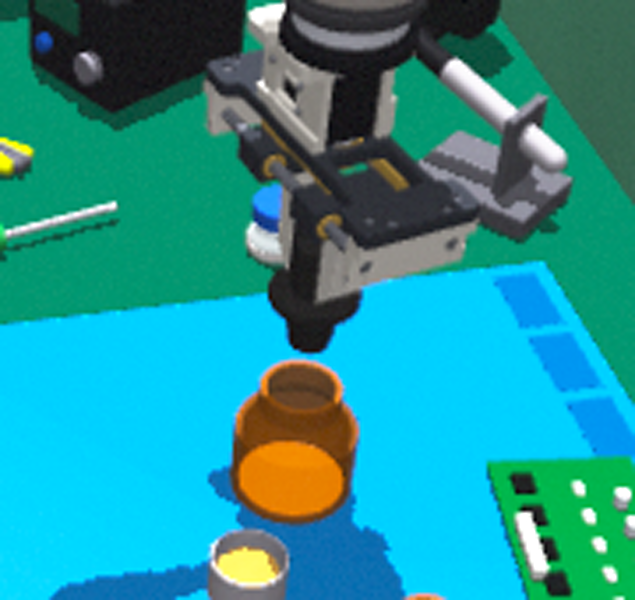

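Call:
step_arm:
  targets:
    - [[0,-0.0015,0.001,0],[0,-0.0015,0.001,0],[0,-0.0015,0.001,0],[0,-0.0015,0.001,0],[0,-0.0015,0.001,0]]

```text
time: 10.17
tool_pos: [607.1, 96.2, 148.1]
tcp_rot: [-0.491, 1.568, 2.877]
contact_force: [0.2, 0.5, 0.4]
grip_width: 31.4
```

Run:
```python
from h import *
o=bot.get_obs(); p=o['tool_pos']; print(p,rel([607.2,95.8,p[2]]))
c=cap('side'); im=c['color'].copy()
def ring(x,y,z,r,col):
    t=np.linspace(0,2*np.pi,90); q=np.stack([x+r*np.cos(t),y+r*np.sin(t),z+0*t],-1)@c['M'].T+c['t']
    return np.stack([c['f']*q[:,0]/q[:,2]+c['cx'],c['f']*q[:,1]/q[:,2]+c['cy']],-1)
z0=p[2]-19.3+4
S=4; u0,v0=360,110; big=cv2.resize(im[v0:v0+120,u0:u0+90,::-1],None,fx=S*1.2,fy=S*1.2,interpolation=cv2.INTER_CUBIC); k=S*1.2
def tp(x): return (((x-[u0-.5,v0-.5]))*k).astype(np.int32)
for z,r,col in ((z0,13,(0,0,255)),(z0+34,29,(0,255,255)),(z0+42,29,(0,255,255))): cv2.polylines(big,[tp(ring(p[0],p[1],z,r,0))],True,col,1)
for r in (27,22): cv2.polylines(big,[tp(ring(607.2,95.8,94,r,0))],True,(255,255,255),1)
cv2.polylines(big,[tp(ring(607.2,95.8,4,41,0))],True,(255,255,255),1)
cv2.imwrite('pics/s7c.png',big)
```

```text
[607.10460793  96.21054037 148.13270286] [-0.   0.4 -0. ]
```

View pics/s7c.png

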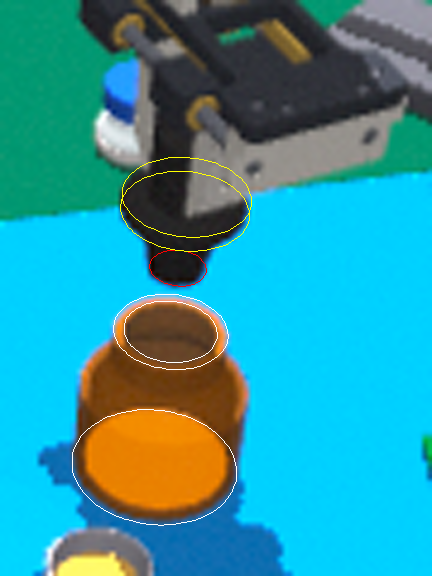

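The projected rings (yellow flange, red tip, white rim) all lie on the picture to within about 2 mm: flange at (185,205), tip (178,268), rim (170,332). Lowering it in two stages.

Call:
step_arm:
  targets:
    - [[0.008,0,0,0],[0.02,0,0,0],[0.034,0,0,0],[0.045,0,0,0],[0.052,0,0,0]]

```text
time: 10.63
tool_pos: [606.1, 96.1, 94.1]
tcp_rot: [-0.349, 1.565, 3.02]
contact_force: [0.8, -0.2, -0.1]
grip_width: 31.2
```

Call:
step_arm:
  targets:
    - [[0.004,0,0,0],[0.008,0,0,0],[0.011,0,0,0],[0.014,0,0,0],[0.016,0,0,0]]

```text
time: 11.05
tool_pos: [606.2, 96.1, 78.1]
tcp_rot: [-0.364, 1.566, 3.004]
contact_force: [-0.1, -0.5, 0.1]
grip_width: 31.6
```

Call:
step_arm:
  targets:
    - [[0.0,0,0,0],[0.0,0,0,0],[0.0,0,0,0],[0.0,0,0,0],[0.0,0,0,0]]

```text
time: 11.47
tool_pos: [606.4, 96.2, 78.4]
tcp_rot: [-0.397, 1.566, 2.971]
contact_force: [0.3, -0.3, -0.2]
grip_width: 31.4
```

Call:
step_arm:
  targets:
    - [[0.001,0,0,0],[0.002,0,0,0],[0.003,0,0,0],[0.003,0,0,0],[0.003,0,0,0]]

```text
time: 11.88
tool_pos: [606.4, 96.1, 75.4]
tcp_rot: [-0.384, 1.566, 2.984]
contact_force: [-0.0, -0.2, -0.9]
grip_width: 31.2
```

Run:
```python
from h import *
o=bot.get_obs(); print(o['tool_pos'],o['contact_force'])
c=cap('side'); cv2.imwrite('pics/s8c.png',cv2.resize(c['color'][110:230,340:460,::-1],(600,600),interpolation=cv2.INTER_CUBIC))
```

```text
[606.39480345  96.10806049  75.38127477] [-0.03336916 -0.16646875 -0.91295232]
```

View pics/s8c.png

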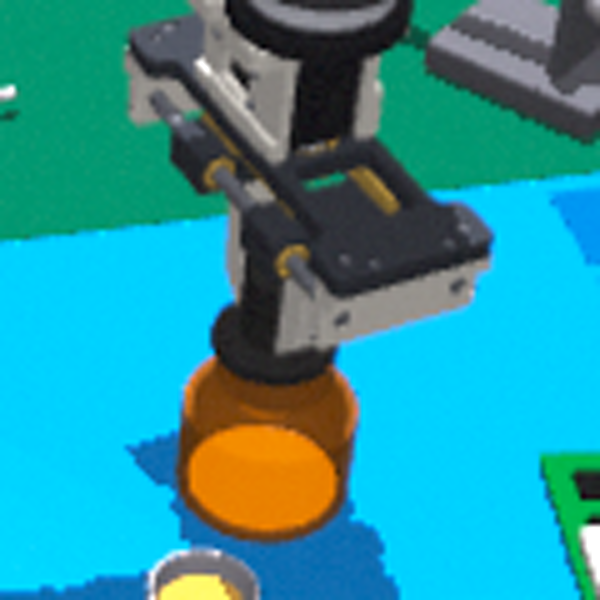

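The plug is in the mouth, with the flange at about rim height (275,345). Easing down until it touches.

Call:
step_arm:
  targets:
    - [[0.0005,0,0,0],[0.001,0,0,0],[0.001,0,0,0],[0.001,0,0,0],[0.001,0,0,0]]

```text
time: 12.35
tool_pos: [606.4, 96.1, 75.1]
tcp_rot: [-0.41, 1.567, 2.958]
contact_force: [-1.2, -0.9, 5.4]
grip_width: 31.4
```

The 5.4 N upward force shows the flange is on the rim. Releasing, then backing straight up.

Call:
step_arm:
  targets:
    - [[0,0,0,0],[0,0,0,0],[0,0,0,0],[0,0,0,0],[0,0,0,0]]
  jaw: 0

```text
time: 12.77
tool_pos: [606.4, 96.1, 75.0]
tcp_rot: [-0.401, 1.567, 2.967]
contact_force: [-0.5, -0.8, 0.4]
grip_width: 59.9
```

Call:
step_arm:
  targets:
    - [[0,0,0,0],[0,0,0,0],[0,0,0,0],[0,0,0,0],[0,0,0,0]]

```text
time: 13.18
tool_pos: [606.4, 96.1, 74.9]
tcp_rot: [-0.391, 1.567, 2.977]
contact_force: [0.9, 0.3, 0.2]
grip_width: 90.6
```

Call:
step_arm:
  targets:
    - [[-0.008,0,0,0],[-0.025,0,0,0],[-0.05,0,0,0],[-0.08,0,0,0],[-0.11,0,0,0]]

```text
time: 13.6
tool_pos: [606.5, 96.1, 186.4]
tcp_rot: [-0.372, 1.566, 2.997]
contact_force: [0.8, -0.2, -0.2]
grip_width: 91.7
```

Call:
step_arm:
  targets:
    - [[-0.01,0,0,0],[-0.01,0,0,0],[-0.01,0,0,0],[-0.01,0,0,0],[-0.01,0,0,0]]

```text
time: 14.02
tool_pos: [605.6, 96.0, 194.7]
tcp_rot: [-0.3, 1.563, 3.068]
contact_force: [-0.3, -0.1, 0.9]
grip_width: 91.9
```

Run:
```python
from h import *
o=bot.get_obs(); print(o['tool_pos'],o['grip_width'],o['contact_force'])
for n in ('side','wrist'):
    c=cap(n); a=cloud(c).reshape(-1,3)
    if n=='side': cv2.imwrite('pics/s9c.png',cv2.resize(c['color'][110:230,340:460,::-1],(600,600),interpolation=cv2.INTER_CUBIC))
    for lo,hi in ((128,150),(97,106)):
        s=a[(np.hypot(a[:,0]-607,a[:,1]-96)<45)&(a[:,2]>lo)&(a[:,2]<hi)]
        print(n,len(s),len(s) and (cv2.minEnclosingCircle(s[:,:2].astype(np.float32)),np.median(s[:,2]),np.linalg.lstsq(np.c_[s[:,:2]-s[:,:2].mean(0),np.ones(len(s))],s[:,2],rcond=None)[0]))
```

```text
[605.61401602  95.98657795 194.73133643] 91.89872377339631 [-0.28628135 -0.13785734  0.85880497]
side 143 (((605.4317016601562, 94.3091049194336), 17.09513282775879), np.float64(137.36017794648367), array([4.01673360e-02, 1.24318428e-01, 1.36471117e+02]))
side 231 (((605.2617797851562, 94.67362976074219), 29.88950538635254), np.float64(101.72115688793295), array([5.70223734e-03, 2.34357692e-02, 1.01503140e+02]))
wrist 983 (((606.5662231445312, 97.38296508789062), 15.830395698547363), np.float64(138.8998885161368), array([-7.84981983e-02, -1.21039056e-02,  1.38519307e+02]))
wrist 1302 (((606.4984130859375, 97.32477569580078), 28.80502700805664), np.float64(103.03175088152855), array([-7.85659716e-03, -2.99354462e-03,  1.02953931e+02]))
```

View pics/s9c.png

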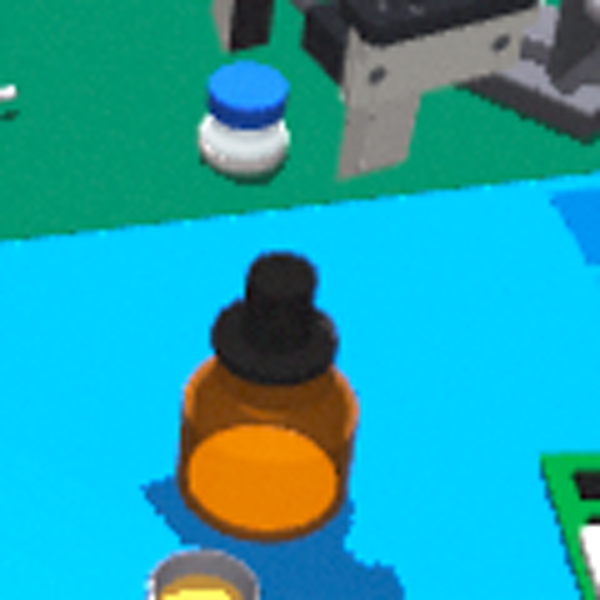

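The stopper is home: flange flat on the rim at (275,340), flange top at z≈102–103 (102 expected), level, and the gripper clear above. Handing in.

```bash
python3 -c "
from h import *
print(bot.close_job())"
```

```text
the job is handed in; nothing more can be done
None
```

The larger black stopper is seated in the amber jar, and I handed the job in at about 14 s. The hand-in gives no verdict.

- **First grasp missed:** the jaws closed just above the grip because the real fingertips are about 33 mm short of the reported TCP. Two cameras agreed on the offset, so I corrected for it. The second grasp held at 31.6 mm opening.
- **Seating:** I lowered the stopper into the mouth while holding it. When the flange met the rim the force read 5.4 N upward. I then opened the jaws and backed straight up.
- **Last checks:**
  - Flange top was at z≈102–103 mm, against 102 expected, and its slope was under 1.5 degrees.
  - Stopper centre in the wrist view was (606.5, 97.3), against the jar's (607.4, 96.4) before insertion.
  - The jar stands upright, and the gripper is open and clear.
- **Not checked:** I did not re-measure the small stopper or the bottle at the end. The low moves were all well away from them.
- **Disagreement:** the side and wrist cameras differ by about 3 mm in y throughout.

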